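# Fit and clamp the second vee carriage on the run-out bed

## Task

Get the run-out bed ready for the gear shaft: slide the loose vee carriage onto the dovetail from its open end, knob towards you like the one already fitted, gently up until it butts against the stop block. Then tighten its side clamp knob until it is firmly clamped, but do not force it, and leave the carriage there, against the stop; don't ram or jam anything on the way and leave the other parts on the bench where they are.

Things in the scene. Friction and masses are not known exactly. Their poses are not given: they have to be found in the camera images.
- bed: Run-out bed: a grey iron casting bolted to the bench, 340 mm long (its y), 76 mm wide, 26 mm high, on two 112 mm wide feet, a bright steel dovetail along its top. Origin: centre of its underside. y runs along the dovetail to the open end at y = +170 mm; x points across, away from the robot. The far end is shut by a plate; a first carriage of the same pattern is fitted there, at y = -125 mm
- dovetail (a point): Middle of the dovetail's top face, half-way along the bed, 40 mm above the bench; axes as the bed's. The dovetail's top is 46 mm wide with a 2 mm upright land at each edge; below it the flanks slope inwards at 60 degrees to 32 mm wide, 14 mm below the top. The open end's last 12 mm taper: 2 mm narrower on each side and 1.5 mm lower at the tip
- bed_end (a point): Middle of the dovetail's open end: on the bed's centre line at y = +170 mm, 40 mm above the bench. Axes as the bed's
- stop: Stop block, dark steel, 28 mm long along the bed, 74 mm wide, 22 mm high, locked astride the dovetail between the first carriage and the open end; where along it differs each time. It does not move. Origin: centre of its underside, 28 mm above the bench; axes as the bed's. Its face towards the open end is at its y = +14 mm: a carriage whose middle is 54 mm from here along y touches it
- carriage: The loose carriage: an iron plate 80 mm long (y), 84 mm wide (x), 26 mm high, carrying a vee block; 0.45 to 0.8 kg in all. Origin: centre of its underside. x points away from its knob. Along y in its underside runs a dovetail slot, 12 mm deep, 0.9 mm play to each side: it goes on only from the end, and then rests on the dovetail's top, its underside 28 mm above the bench. Starts on the bench
- vee_block (a point): Centre of the steel vee block on the loose carriage: 28 mm thick (y, the sliding direction), 50 mm wide (x), 40 mm high, with a vee 32 mm wide and 16 mm deep across the middle of its top, open along y. Grip it from above across its 28 mm thickness. This point lies over the carriage's middle, 46 mm above its underside, 20 mm above the plate. Axes as the carriage's
- knob_grip (a point): Middle of the loose carriage's clamp knob: black, ribbed, round, 32 mm across, 20 mm long. Its shaft leans 30 degrees from upright to the carriage's -x (the robot's side when fitted); 14 mm of shaft shows below it. This point is on the shaft's axis, 10 mm below the knob's outer face; from the carriage's origin x = -70, y = 0, z = 45 mm. z points outwards along the shaft, y along the carriage
- knob_face (a point): Middle of the knob's outer face; axes as knob_grip's. Clockwise, looking at it, tightens. It starts more or less slack: moving it takes 0.2 to 0.3 N m (at rest any less) until the clamp bites after 0.3 to 1.1 rad; from there the torque climbs by 0.5 to 1 N m per rad. A rise of 0.1 to 0.2 N m over free running is firm, 0.35 N m is forced. It stays where it is left
- shoe: Clamp shoe of the loose carriage: a 36 mm long brass gib in the middle of the slot's -x jaw, driven 4.5 mm per rad towards the dovetail by the knob, hidden under the plate. Origin: centre of the carriage's underside when slack. Clamped firmly it presses on the dovetail with 20 to 60 N; over 90 N bruises the dovetail
- bearing: A ball bearing lying on the bench, 62 mm in diameter, 16 mm high; not needed. Origin: centre of its underside
- idler_gear: A toothed gear lying flat, 84 mm in diameter, 34 mm high at the hub; not needed. Origin: centre of its underside
- spanner: A steel spanner, 180 mm long, 8 mm high; not needed. Origin: its middle, on the bench; x along it
- synchro_ring: A brass synchroniser ring, 76 mm in diameter, 12 mm high; not needed. Origin: centre of its underside
- screwdriver: A black-handled screwdriver, 200 mm long; not needed. Origin: its middle, on the bench; x along it
- can_tray: A cut-down red plastic can used as a bolt tray, 120 by 190 by 55 mm; not needed. Origin: centre of its underside
Things that resemble listed ones, but are neither listed nor needed, are in the scene too. There is more than one size of the carriage; the one meant has the size given above.

How it is judged:
On the way, in this order (a step that is already met when the one before it is completed fails the run):
1. the carriage is threaded on the dovetail from its open end, at least 30 mm of it engaged (x of vee_block in the frame of bed between -0.004 and 0.004 m and z of vee_block in the frame of bed between 0.072 and 0.077 m and angle between the y axis of vee_block and the y axis of bed, either way round below 0.04 rad and y of vee_block in the frame of bed below 0.18 m and x of knob_grip in the frame of bed below -0.05 m), for 0.1 s.
2. the carriage butts against the stop block: gap under 2 mm and pressed on it with more than 2 N (x of vee_block in the frame of bed between -0.004 and 0.004 m and z of vee_block in the frame of bed between 0.072 and 0.077 m and angle between the y axis of vee_block and the y axis of bed, either way round below 0.04 rad and y of vee_block in the frame of stop below 0.056 m and x of knob_grip in the frame of bed below -0.05 m and contact force between carriage and stop above 2 N), for 0.03 s.
3. the clamp shoe presses on the dovetail with more than 20 N, the carriage against the stop (gap under 2 mm) (x of vee_block in the frame of bed between -0.004 and 0.004 m and z of vee_block in the frame of bed between 0.072 and 0.077 m and angle between the y axis of vee_block and the y axis of bed, either way round below 0.04 rad and y of vee_block in the frame of stop below 0.056 m and contact force between shoe and bed above 20 N and x of knob_grip in the frame of bed below -0.05 m), for 0.2 s.
At the end, for the whole second after the job is handed in: The carriage sits on the dovetail, knob on the robot's side (within 4 mm of the bed's centre line, resting on its top within 2 mm, parallel within 0.04 rad), at rest within 2 mm of the stop block, its clamp shoe pressing on the dovetail with more than 15 N (x of vee_block in the frame of bed between -0.004 and 0.004 m and z of vee_block in the frame of bed between 0.072 and 0.077 m and angle between the y axis of vee_block and the y axis of bed, either way round below 0.04 rad and y of vee_block in the frame of stop between 0.05 and 0.056 m and contact force between shoe and bed above 15 N and linear speed of carriage below 0.01 m/s and x of knob_grip in the frame of bed below -0.05 m); the robot touches nothing.
It fails at once if on the way along the dovetail (still over 4 mm from the stop) the carriage is forced against the bed with more than 40 N (contact force between carriage and bed above 40 N and y of vee_block in the frame of stop above 0.058 m).
It fails at once if the carriage is rammed into the stop with more than 35 N (contact force between carriage and stop above 35 N).
It fails at once if the clamp is forced: the shoe presses with more than 90 N (contact force between shoe and bed above 90 N).
It fails at once if another part on the bench (bearing, gear, spanner, brass ring, screwdriver or bolt tray) is pushed more than 20 mm away (distance of any of bearing, idler_gear, spanner, synchro_ring, screwdriver, can_tray from where it was at the start of the episode above 0.02 m).
It also fails if it takes over 70 s, if anything falls off the work surface, if the arm or the gripper's body presses on something with over 40 N, if the wrist force passes 120 N, or if a joint passes its speed limit or range.

## Robot

A 6-joint arm with a two-finger parallel gripper is mounted at the origin on the work surface. World frame = base frame: x ahead of the robot, y to its left, z up, the work surface at z = 0. Lengths are in m, angles in rad, forces in N, time in s.
With the tool pointing down it reaches from about 0.275 to 0.825 m from the base axis. Payload 4.9 kg.
Tool frame: the origin (TCP) lies on the centre line of the jaws, within the pads' length; the fingertips stand 8 mm ahead of it and the grasp point (between the pads) lies 11 mm behind it (finger_overhang is the distance from the TCP to the fingertips, in m); z points along the fingers, y is the direction in which the jaws open and shut (so a half turn about z gives the same grasp; the last joint's range is limited). The gripper opens to 85 mm and grips with 20 to 120 N. Pads are 22 mm wide; open, the fingers measure 114 mm over their backs; the gripper's body (76 mm by 85 mm) begins 54 mm behind the grasp point. The pads swing forward as they close: fully open they stand 13 mm farther back than shut.
Start: joints at [-1.265, 0.326, -0.193, 1.052, 0, 1.437], TCP at [0.234, -0.498, 0.239] pointing down, gripper open.
Joint ranges: [-2.65, 2.65], [-0.97, 1.79], [-1.3, 1.35], [-1.93, 2.1], [-1.47, 1.37], [-3.14, 3.14]. Speed limits (rad/s): [2.57, 2.57, 3.14, 3.14, 3.14, 3.14].

## Interface

Orientations are given as a rotation vector (axis times angle).
In Python, from workcell import * gives the robot as it stands. Calls block until the motion is done:
- move_pose(position, orientation): joint-space move of the TCP to a pose.
- line_to(position, max_speed=0.15, ori=None): straight line of the TCP; ori=None keeps the orientation; max_speed is the mean speed in m/s.
- goto_joints(angles): joint-space move.
- command_gripper(opening, grip_force=None): finger opening in m; grip_force is the grip in N (None keeps the last); returns when the fingers have stopped.
- hold(seconds).
- solve_ik(position, orientation): joint angles nearest the present ones, or None.
- get_obs(): the state.
- grab_frame(name): name is "side" or "top"; returns the picture (400x640x3 uint8, red, green, blue); there is no depth.
- camera_params(name): a dict with "K" (3x3 intrinsics, pixels), "k1" (the pictures are not rectified: a ray, as slopes to the right and down, at radius r is drawn at 1 + k1 r^2 times it, then the intrinsics apply), "extrinsics" (4x4, takes a point from world to camera coordinates). Camera axes: x right, y up, looking along -z (the intrinsics and any distortion apply to the point x, -y, -z); pixel columns grow to the right and rows downward; lengths in m; the calibration is good to about 2 mm. A picture is of the moment at which its call begins. camera_params takes no time and is no camera call.
A pose or a line that the arm cannot do raises IKError and nothing moves.
- finish_job(): hands the job in, once; it reports no verdict.
The state is a dict: "time_s": time; "q": joint angles; "joint_velocities": joint speeds; "effort": joint torques, N m; "eef_pos": TCP position; "tcp_rot": TCP orientation; "ft_force": force on the tool from outside, world axes, zero at the start; "torque": the same for the moment, N m; "width": finger opening in m.
Only numpy, scipy, OpenCV 4.12 (cv2) and the standard library are available. Lean on these libraries where they do the work, as an engineer would, in place of code of your own. Each camera call takes 0.05 s, during which the arm holds its last target.

## Working session

There is one attempt and no reset: what is moved stays moved. The work goes in short steps, each a Python script; the robot and the scene stay as the last script left them, time stands still between calls to the robot, and variables do not carry over. Pictures are saved under pics/ and viewed, and the job is handed in when it is done.

```bash
ls; mkdir -p pics; python3 - <<'E'
from workcell import *
import cv2
for n in ("side","top"):
    f=grab_frame(n); cv2.imwrite(f"pics/{n}0.png",f[:,:,::-1])
    c=camera_params(n); print(n,c)
o=get_obs(); print(o)
E
```

```text
pics
side {'K': array([[427.21402764,   0.        , 310.84366662],
       [  0.        , 427.21402764, 198.31126062],
       [  0.        ,   0.        ,   1.        ]]), 'k1': -0.11197084200817273, 'extrinsics': array([[-0.89884825, -0.43822127,  0.00582667,  0.4335124 ],
       [ 0.3330062 , -0.6742746 ,  0.65913628, -0.26663447],
       [-0.28491876,  0.59440381,  0.75200094, -1.11130632],
       [ 0.        ,  0.        ,  0.        ,  1.        ]])}
top {'K': array([[475.21301204,   0.        , 320.21748162],
       [  0.        , 475.21301204, 194.43568731],
       [  0.        ,   0.        ,   1.        ]]), 'k1': -0.0543769610996741, 'extrinsics': array([[ 0.02638418, -0.99930316, -0.02640224, -0.04293316],
       [ 0.99067472,  0.0226065 ,  0.13435976, -0.53264152],
       [-0.13366927, -0.029701  ,  0.99058083, -1.14284571],
       [ 0.        ,  0.        ,  0.        ,  1.        ]])}
{'time_s': 0.1, 'q': array([-1.26520422e+00,  3.26868735e-01, -1.93482395e-01,  1.05201092e+00,
        7.25735601e-06,  1.43660991e+00]), 'joint_velocities': array([-0.00087522, -0.00087964,  0.00342448, -0.00106465, -0.0008648 ,
        0.00036654]), 'effort': array([-1.98123613e-03, -4.44240689e+01,  2.63037103e+01,  7.96799606e-03,
       -4.25017197e-04, -4.44378017e-06]), 'eef_pos': array([ 0.2340202 , -0.49716379,  0.23858126]), 'tcp_rot': array([-3.06442513e+00, -6.84908670e-01,  1.99065223e-04]), 'ft_force': array([ 0.34974836, -0.05064034,  0.17215146]), 'torque': array([-0.01056923,  0.06183731,  0.00716405]), 'width': 0.08497703525490886}
```

View pics/side0.png

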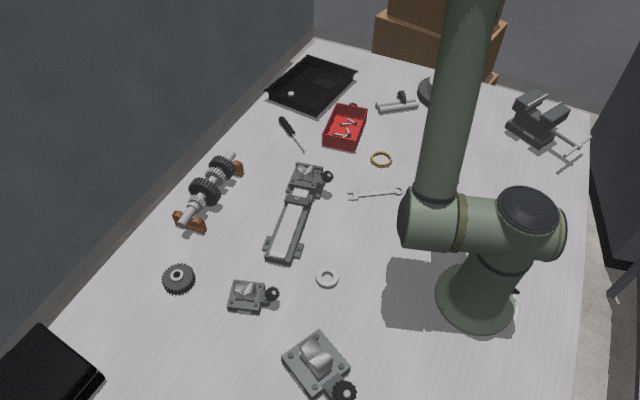

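View pics/top0.png

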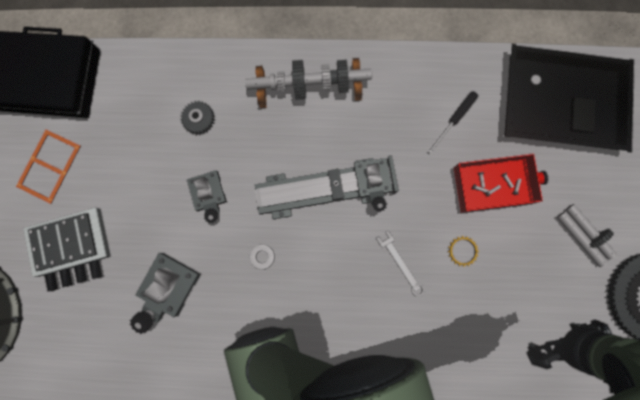

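Two carriage candidates are in the top view: A at (207,190) and B at (167,285). At about 430 px/m, A spans about 35 px (80 mm), like the fitted one. B is about 50 px, which is too big. I'll enlarge to confirm.

```bash
cat > h.py <<'E'
import numpy as np, cv2
from scipy.spatial.transform import Rotation as R
import workcell as w
def ray(cam,px):
    c=w.camera_params(cam);K=c["K"];E=c["extrinsics"]
    d=np.array([-c["k1"] if 0 else c["k1"],0,0,0.])
    # distorted = x(1+k1 r^2): OpenCV model with r of undistorted ray
    u=cv2.undistortPointsIter(np.array([[px]],float),K,d,None,None,(3,100,1e-12))[0,0]
    v=E[:3,:3].T@np.array([u[0],-u[1],-1.]); o=-E[:3,:3].T@E[:3,3]
    return o,v
def onz(cam,px,z):
    o,v=ray(cam,px); return o+v*(z-o[2])/v[2]
def proj(cam,P):
    c=w.camera_params(cam);K=c["K"];E=c["extrinsics"]
    p=E[:3,:3]@np.asarray(P,float)+E[:3,3]; x=np.array([p[0],-p[1]])/-p[2]
    x=x*(1+c["k1"]*(x@x)); return np.array([K[0,0]*x[0]+K[0,2],K[1,1]*x[1]+K[1,2]])
def crop(cam,name,x0,y0,x1,y1,s,img=None,marks=()):
    f=w.grab_frame(cam)[:,:,::-1].copy() if img is None else img
    g=cv2.resize(f[y0:y1,x0:x1],None,fx=s,fy=s,interpolation=cv2.INTER_CUBIC)
    for m in marks: cv2.circle(g,(int((m[0]-x0+.5)*s),int((m[1]-y0+.5)*s)),3,(0,0,255),-1)
    for i in range((x0+9)//10*10,x1,10): 
        cv2.line(g,((i-x0)*s,0),((i-x0)*s,6),(0,255,255),1)
        if i%20==0: cv2.putText(g,str(i),((i-x0)*s,16),0,.35,(0,255,255),1)
    for i in range((y0+9)//10*10,y1,10):
        cv2.line(g,(0,(i-y0)*s),(6,(i-y0)*s),(0,255,255),1)
        if i%20==0: cv2.putText(g,str(i),(8,(i-y0)*s+4),0,.35,(0,255,255),1)
    cv2.imwrite("pics/"+name,g)
E
python3 - <<'E'
from h import *
t=cv2.imread("pics/top0.png");s=cv2.imread("pics/side0.png")
crop("top","t1.png",120,150,250,340,3,t)
crop("top","t2.png",180,160,235,230,8,t)
crop("top","t3.png",245,145,405,225,5,t)
crop("side","s3.png",220,150,350,320,4,s)
p=[(187,178),(222,171),(227,207),(193,212)]
for cam_z in (0.026,):
  q=[onz("top",a,cam_z) for a in p]; print(np.round(q,4)); print([round(np.linalg.norm(q[i]-q[i-1]),4) for i in range(4)])
E
```

```text
[[0.5692 0.3102 0.026 ]
 [0.5891 0.2212 0.026 ]
 [0.4977 0.2035 0.026 ]
 [0.4829 0.2892 0.026 ]]
[np.float64(0.0888), np.float64(0.0912), np.float64(0.0931), np.float64(0.087)]
```

View pics/t2.png

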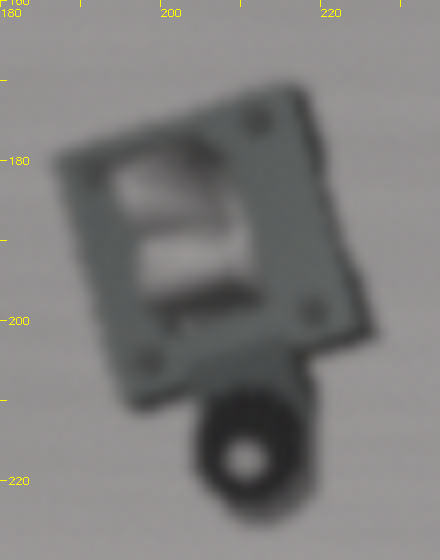

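View pics/t3.png

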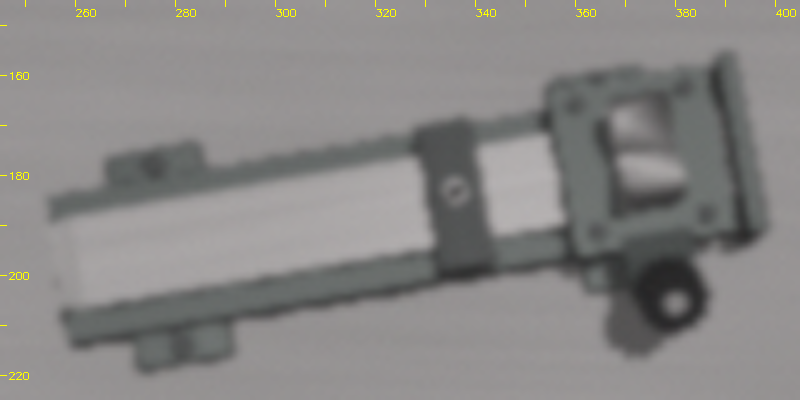

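View pics/s3.png

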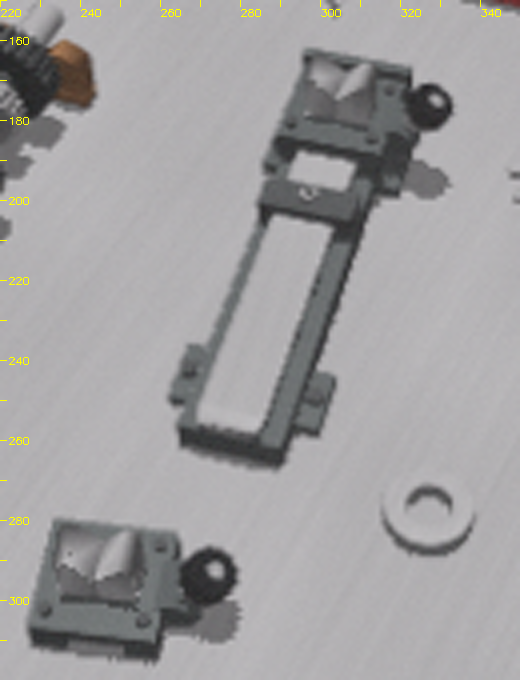

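View pics/t1.png

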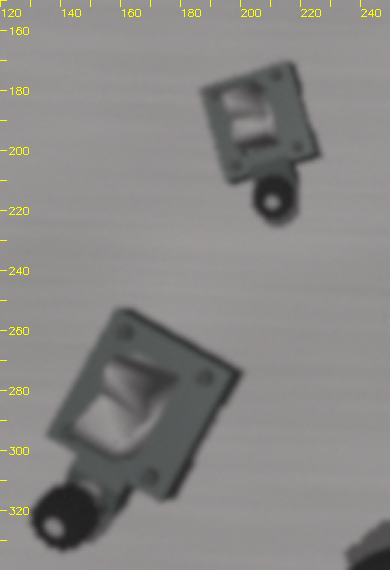

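A is the right size (about 87 px-mm with blur, matching the fitted one). B is the oversized lookalike at (167,285). The dovetail spans (260..325, 175..210) in the top view and the stop is at (335,182). Next I'll take sub-pixel edge measurements.

```bash
cat > m.py <<'E'
from h import *
def edge(img,p0,p1,n=20,half=4,sign=0,trim=0.12):
    """subpixel edge points along segment p0-p1: max gradient along its normal"""
    g=cv2.GaussianBlur(img.astype(np.float32).mean(2),(0,0),0.7)
    p0=np.array(p0,float);p1=np.array(p1,float);d=(p1-p0)/np.linalg.norm(p1-p0);nn=np.array([-d[1],d[0]])
    out=[];t=np.arange(-half,half+.01,.25)
    for s in np.linspace(trim,1-trim,n):
        c=p0+s*(p1-p0);q=c+t[:,None]*nn
        v=cv2.remap(g,q[:,0].astype(np.float32)[None],q[:,1].astype(np.float32)[None],cv2.INTER_LINEAR)[0]
        gr=np.gradient(v); a=gr*sign if sign else abs(gr)
        i=a.argmax(); wgt=np.clip(a[max(0,i-3):i+4],0,None); out.append(c+(t[max(0,i-3):i+4]@wgt/wgt.sum())*nn)
    return np.array(out)
def fit(cam,pts,z):
    P=np.array([onz(cam,p,z)[:2] for p in pts])
    l=cv2.fitLine(P.astype(np.float32)*1000,cv2.DIST_HUBER,0,.01,.01).ravel()/[1,1,1000,1000]
    r=(P-l[2:])@np.array([-l[1],l[0]])
    return l[2:],l[:2],np.std(r)*1000
def inter(a,b):
    k=np.linalg.solve(np.c_[a[1],-b[1]],b[0]-a[0]); return a[0]+k[0]*a[1]
E
python3 - <<'E'
from m import *
t=cv2.imread("pics/top0.png")
a=(260,190); print(a,proj("top",onz("top",a,.1)))
u=fit("top",edge(t,(260,187),(326,176.5)),.04); l=fit("top",edge(t,(264,206),(328,194.5)),.04)
print("dove upper",u,"lower",l, np.degrees([np.arctan2(*x[1][::-1]) for x in (u,l)]))
d=u[1]+np.sign(u[1]@l[1])*l[1];d/=np.linalg.norm(d); d*=np.sign(d[1]); n=np.array([d[1],-d[0]])
print("width",(u[0]-l[0])@n,"dir",d,"normal",n,"yaw",np.arctan2(-d[0],d[1]))
c=(u[0]+l[0])/2
# corners
e=fit("top",edge(t,(255.5,190),(260.5,205)),.04); print("end?",e)
C=(c,d,0); print("end pt",inter(C,e))
s=fit("top",edge(t,(327.5,174),(331,197)),.05);print("stopface top",s, inter(C,s))
s2=fit("top",edge(t,(327.5,174),(331,197)),.04);print(inter(C,s2))
# carriage plate z=.026
E={'top':((187,179.5),(215,171)),'left':((187,180),(196,210)),'bot':((197,210),(225,202)),'right':((216,171),(225.5,201))}
z=.026
L={k:fit("top",edge(t,*v,half=3),z) for k,v in E.items()}
for k,v in L.items(): print(k,v[0],v[2],np.degrees(np.arctan2(v[1][1],v[1][0])))
cs=[inter(L['top'],L['left']),inter(L['top'],L['right']),inter(L['bot'],L['right']),inter(L['bot'],L['left'])]
print(np.round(cs,4),[round(np.linalg.norm(cs[i]-cs[i-1]),4) for i in range(4)],np.mean(cs,0))
f=[edge(t,*v,half=3) for v in E.values()]; crop("top","e1.png",180,160,235,230,8,t,np.vstack(f))
g=[edge(t,*v) for v in [((260,187),(326,176.5)),((264,206),(328,194.5)),((255.5,190),(260.5,205)),((327.5,174),(331,197))]]
crop("top","e2.png",245,160,345,220,8,t,np.vstack(g))
E
```

```text
(260, 190) [260. 190.]
dove upper (array([0.56232642, 0.04103474]), array([ 0.19456291, -0.98089004]), np.float64(0.5323300941562623)) lower (array([0.51852081, 0.02585514]), array([ 0.19317088, -0.98116511]), np.float64(0.5497100017022499)) [-78.78080867 -78.8621088 ]
width 0.04591733840902341 dir [-0.19386694  0.98102783] normal [0.98102783 0.19386694] yaw 0.19510235065440046
end? (array([0.52668402, 0.11929092]), array([0.98092121, 0.19440584]), np.float64(0.6475453610881348))
end pt [0.52358061 0.11867586]
stopface top (array([ 0.55858093, -0.05268878]), array([0.9802109 , 0.19795597]), np.float64(0.5586860942012075)) [ 0.55748862 -0.05290937]
[ 0.55752942 -0.05311584]
top [0.57770886 0.28047461] 0.887183615346221 -71.41263851068192
left [0.5281319  0.29955356] 0.6461781876147686 19.256331747358892
bot [0.49609406 0.24377037] 3.7248557853419486 -68.50592302134001
right [0.55908411 0.2216418 ] 0.7581291885468838 18.366815983355306
[[0.5668 0.313 ]
 [0.5936 0.2331]
 [0.5111 0.2057]
 [0.4807 0.283 ]] [np.float64(0.0912), np.float64(0.0843), np.float64(0.087), np.float64(0.083)] [0.53803328 0.25870846]
```

View pics/e1.png

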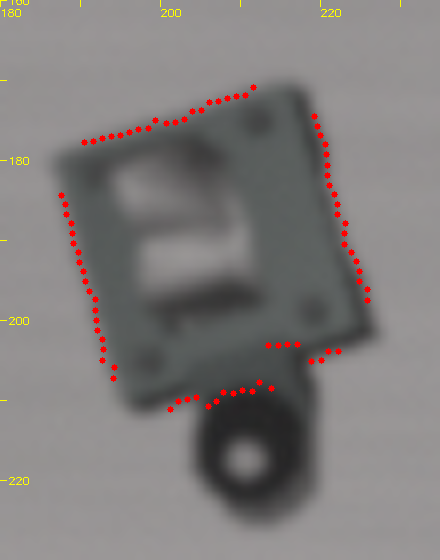

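View pics/e2.png

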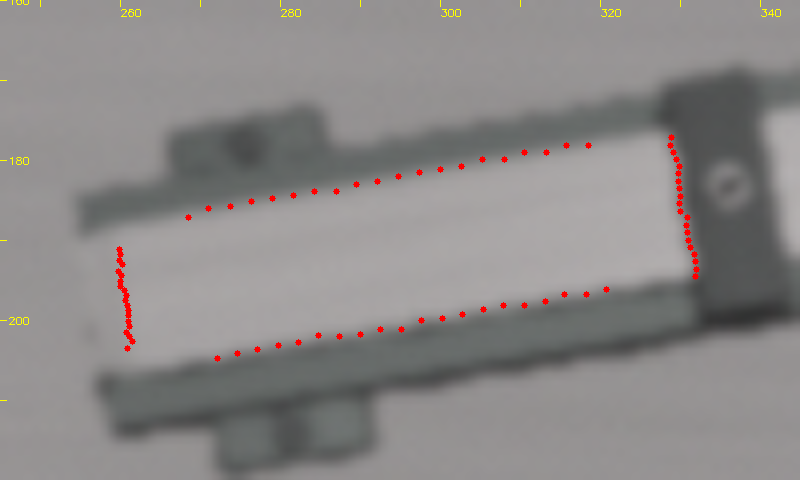

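```bash
python3 - <<'E'
from m import *
t=cv2.imread("pics/top0.png"); s=cv2.imread("pics/side0.png")
a=.328; x=np.array([np.cos(a),np.sin(a)]);y=np.array([-x[1],x[0]])
top=fit("top",edge(t,(187,179.5),(215,171),half=3),.026);lef=fit("top",edge(t,(187,180),(196,210),half=3),.026)
c=x*(top[0]@x-.042)+y*(lef[0]@y-.040)
print("centre",c)
for z in (0,.026):
  r=fit("top",edge(t,(216,171),(225.5,201),half=3),z); print(z,"right y",(r[0]-c)@y)
# knob: dark mask
k=np.array([*(c-.070*x),.045]); print("knob pred px",proj("top",k),proj("side",k))
f=c-.075*x; kf=np.array([*f,.045+.00866]); print("face",proj("top",kf),proj("side",kf))
for n,im,b in(("top",t,(190,200,230,230)),("side",s,(255,275,285,310))):
  g=im[b[1]:b[3],b[0]:b[2]].mean(2); m=(g<50).astype(np.uint8)
  cn=max(cv2.findContours(m,0,2)[0],key=cv2.contourArea); print(n,np.array(cv2.minEnclosingCircle(cn)[0])+b[:2],cv2.contourArea(cn))
# project model outline on both
mk=[np.array([*(c+i*.042*x+j*.04*y),zz]) for i in(-1,1) for j in(-1,1) for zz in (0,.026)]
mk+=[np.array([*(c+i*.025*x+j*.014*y),.066]) for i in(-1,1) for j in(-1,1)]+[kf]
crop("top","p1.png",180,160,235,230,8,t,[proj("top",m) for m in mk])
crop("side","p2.png",220,270,290,320,8,s,[proj("side",m) for m in mk])
E
```

```text
centre [0.5398702  0.26129546]
0 right y -0.03903977288229165
0.026 right y -0.04372943207261974
knob pred px [210.67598534 215.52173832] [272.56679104 293.55881303]
face [210.31850068 217.14494202] [274.30860734 292.11879848]
top [211.         214.94999981] 106.0
side [270.5 294.5] 31.0
```

View pics/p1.png

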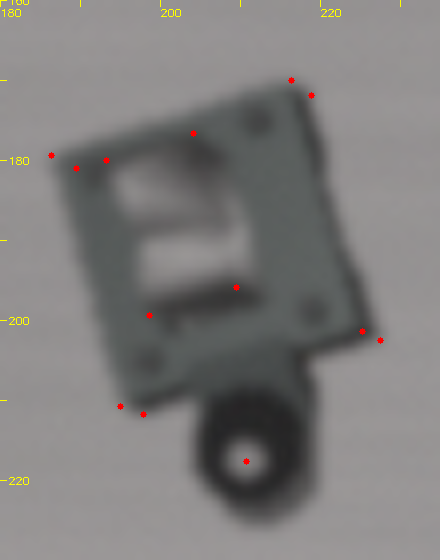

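View pics/p2.png

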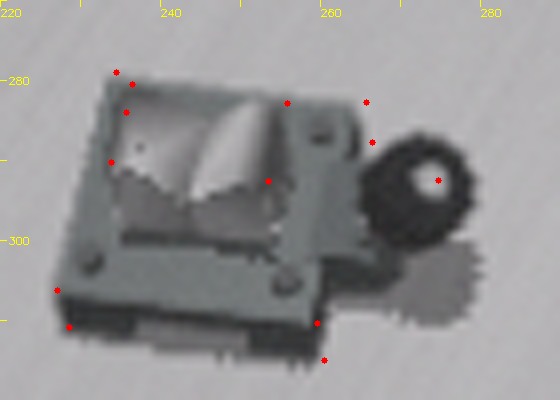

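```bash
cat > plan.py <<'E'
from m import *
CA=.328; CC=np.array([.53987,.26130])       # carriage yaw, centre
BA=.1951; D=np.array([-np.sin(BA),np.cos(BA)]); N=np.array([np.cos(BA),np.sin(BA)])
BO=np.array([.52358,.11868])-.158*D
def down(yaw,sg=1):
    y=sg*np.array([-np.sin(yaw),np.cos(yaw),0]);z=np.array([0,0,-1.]);return R.from_matrix(np.c_[np.cross(y,z),y,z]).as_rotvec()
def bed(x,y,z): return np.array([*(BO+x*N+y*D),z])
def knobori(th,yaw=BA):
    zz=R.from_euler('z',yaw).apply([.5,0,-np.cos(np.pi/6)]); y0=np.array([*D,0])
    x0=np.cross(y0,zz); M=R.from_matrix(np.c_[x0,y0,zz])*R.from_euler('z',th); return M.as_rotvec()
E
python3 - <<'E'
from plan import *
print(BO)
for sg in(1,-1):
  print(sg,np.round(w.solve_ik([*CC,.04],down(CA,sg)),2),w.solve_ik([*CC,.16],down(CA,sg)) is not None)
  for y in(.235,.17,.05,.02): q=w.solve_ik(bed(0,y,.068),down(BA,sg)); print(y,None if q is None else np.round(q,2))
  q=w.solve_ik(bed(0,.23,.1),down(BA,sg)); print(y,None if q is None else np.round(q,2))
for th in np.arange(-3.2,3.3,.4):
  a=R.from_rotvec(knobori(th)).as_matrix()[:,2]
  q=w.solve_ik(bed(-.07,.023,.073)+a*.007,knobori(th)); q2=w.solve_ik(bed(-.07,.023,.073)-a*.05,knobori(th));print(round(th,2),None if q is None else np.round(q,2),q2 is None)
E
```

```text
[ 0.55421061 -0.03632247]
1 [ 0.33  0.61 -0.3   0.66  0.   -0.  ] True
0.235 [ 0.23  0.49 -0.43  0.65  0.    0.03]
0.17 [ 0.11  0.48 -0.45  0.64  0.   -0.09]
0.05 [-0.11  0.49 -0.43  0.65  0.   -0.31]
0.02 [-0.16  0.5  -0.41  0.66  0.   -0.36]
0.02 [ 0.22  0.45 -0.4   0.72  0.    0.02]
-1 [ 0.33  0.61 -0.3   0.66  0.    3.14] True
0.235 [ 0.23  0.49 -0.43  0.65 -0.   -3.11]
0.17 [ 0.11  0.48 -0.45  0.64 -0.    3.05]
0.05 [-0.11  0.49 -0.43  0.65 -0.    2.83]
0.02 [-0.16  0.5  -0.41  0.66 -0.    2.78]
0.02 [ 0.22  0.45 -0.4   0.72 -0.   -3.12]
-3.2 [-0.38  0.25 -1.09 -0.22  0.27  2.57] False
-2.8 [-0.38  0.25 -1.09 -0.22  0.27  2.97] False
-2.4 [-0.38  0.25 -1.09 -0.22  0.27 -2.91] False
-2.0 [-0.38  0.25 -1.09 -0.22  0.27 -2.51] False
-1.6 [-0.38  0.25 -1.09 -0.22  0.27 -2.11] False
-1.2 [-0.38  0.25 -1.09 -0.22  0.27 -1.71] False
-0.8 [-0.38  0.25 -1.09 -0.22  0.27 -1.31] False
-0.4 [-0.38  0.25 -1.09 -0.22  0.27 -0.91] False
-0.0 [-0.38  0.25 -1.09 -0.22  0.27 -0.51] False
0.4 [-0.38  0.25 -1.09 -0.22  0.27 -0.11] False
0.8 [-0.38  0.25 -1.09 -0.22  0.27  0.29] False
1.2 [-0.38  0.25 -1.09 -0.22  0.27  0.69] False
1.6 [-0.38  0.25 -1.09 -0.22  0.27  1.09] False
2.0 [-0.38  0.25 -1.09 -0.22  0.27  1.49] False
2.4 [-0.38  0.25 -1.09 -0.22  0.27  1.89] False
2.8 [-0.38  0.25 -1.09 -0.22  0.27  2.29] False
3.2 [-0.38  0.25 -1.09 -0.22  0.27  2.69] False
```

```bash
python3 - <<'E'
from plan import *
w.move_pose([*CC,.14],down(CA)); print(w.get_obs()["time_s"])
w.command_gripper(.06)
w.line_to([*CC,.042],.12)
o=w.get_obs();print(o["time_s"],o["ft_force"],o["eef_pos"])
crop("side","g1.png",190,220,320,330,6)
w.command_gripper(.02,60)
o=w.get_obs();print(o["time_s"],o["ft_force"],o["width"],o["eef_pos"])
crop("top","g2.png",160,140,260,230,6)
E
```

```text
3.0
4.3417 [ 0.437491   -0.81121419 -0.60235452] [0.54050219 0.26153221 0.04268179]
4.7833 [-1.80227708  0.83029591  5.8603122 ] 0.026331363591584698 [0.54037867 0.26185411 0.0430069 ]
```

View pics/g1.png

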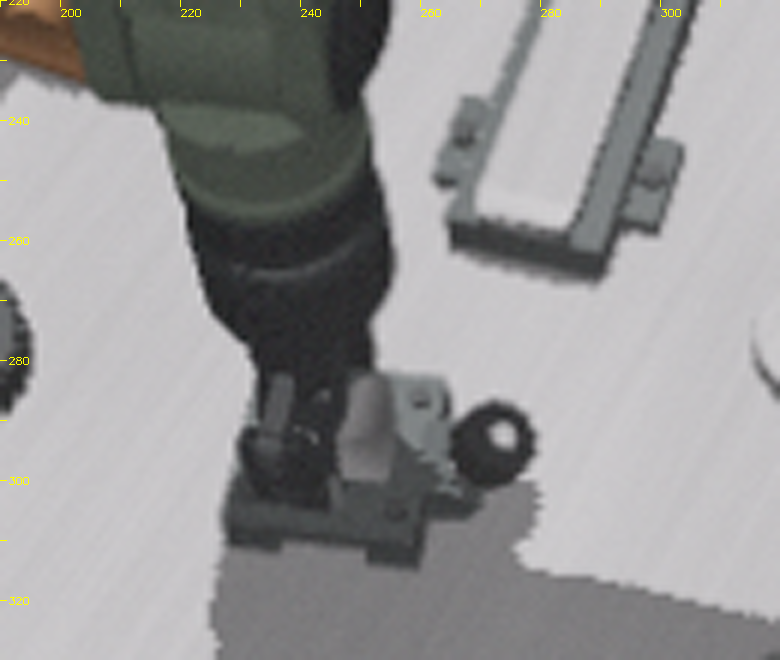

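View pics/g2.png

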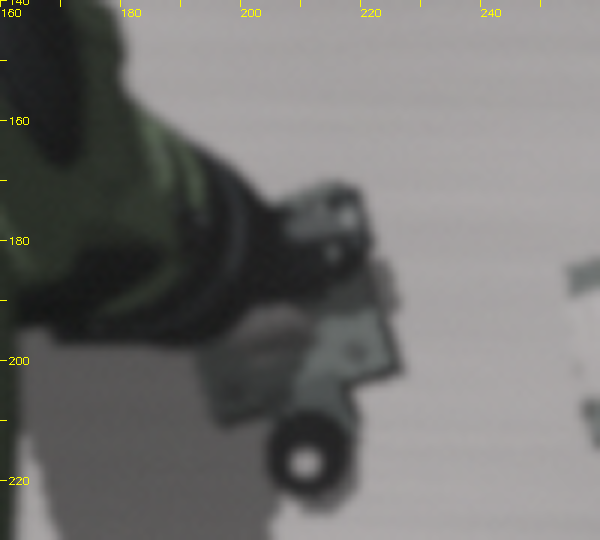

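```bash
python3 - <<'E'
from plan import *
p=w.get_obs()["eef_pos"]
w.line_to([CC[0],CC[1],.10],.12)
o=w.get_obs();print(o["time_s"],o["ft_force"],o["torque"],o["eef_pos"],o["width"])
w.line_to(bed(0,.245,.10),.12,ori=down(BA))
w.line_to(bed(0,.240,.0715),.08)
w.hold(.3)
o=w.get_obs();print(o["time_s"],o["ft_force"],o["eef_pos"],bed(0,.24,.0715),R.from_rotvec(o["tcp_rot"]).as_matrix(),R.from_rotvec(down(BA)).as_matrix())
t=w.grab_frame("top")[:,:,::-1].copy();cv2.imwrite("pics/top2.png",t);s=w.grab_frame("side")[:,:,::-1].copy();cv2.imwrite("pics/side2.png",s)
crop("top","h1.png",200,150,300,230,8,t); crop("side","h2.png",210,190,310,310,6,s)
E
```

```text
5.4667 [ 0.22093474 -0.51721287 -7.20294158] [ 0.00908983 -0.00117108 -0.00706865] [0.53902711 0.26090675 0.09897266] 0.02649726263023366
6.975 [-0.31864216  0.08559645 -6.9403078 ] [0.50806564 0.19929489 0.07197872] [0.5076831  0.19912432 0.0715    ] [[-9.81005856e-01 -1.93975863e-01  9.35242424e-04]
 [-1.93975695e-01  9.81006299e-01  2.68280071e-04]
 [-9.69518567e-04  8.17700216e-05 -9.99999527e-01]] [[-9.81028288e-01 -1.93864639e-01 -5.63860363e-16]
 [-1.93864639e-01  9.81028288e-01 -5.51797196e-17]
 [ 5.63860363e-16  5.51797196e-17 -1.00000000e+00]]
```

View pics/h1.png

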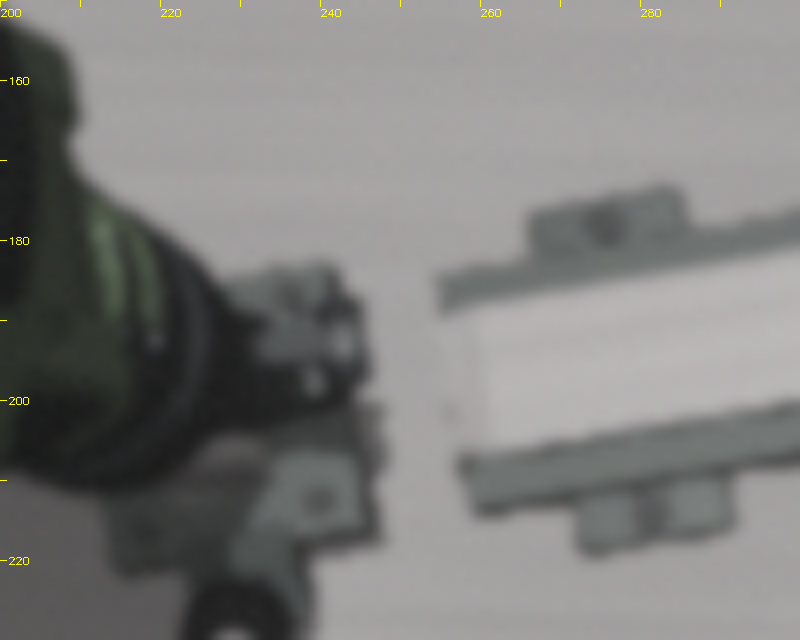

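View pics/h2.png

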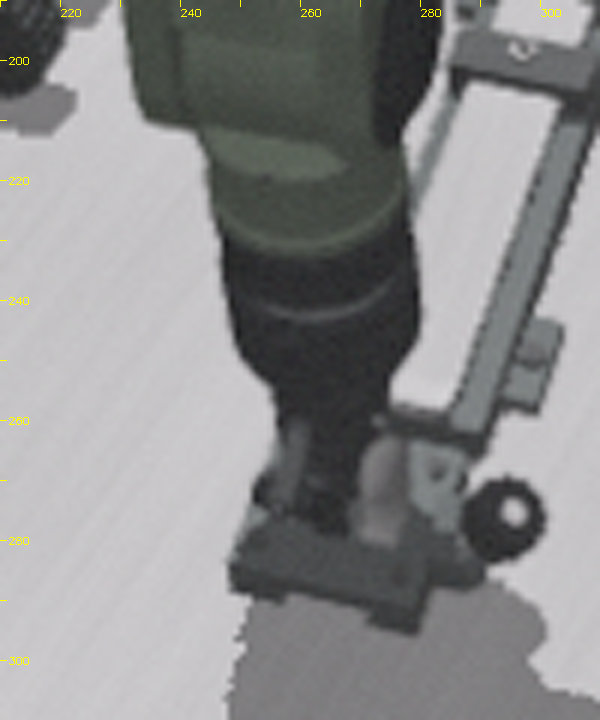

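```bash
python3 - <<'E'
from plan import *
t=cv2.imread("pics/top2.png"); s=cv2.imread("pics/side2.png")
c=np.array([.50807,.19929]); z=.0288
off=(c-BO)@N; print("tcp lateral vs line",off,(c-BO)@D)
e=edge(t,(230,184.5),(240,182.8),half=3,trim=.05)
l=fit("top",e,z+.026); print("x+ edge lateral",(l[0]-BO)@N,l[2])
e2=edge(t,(239,217.5),(247,216),half=3,trim=.05)
for zz in(z,z+.026):
  l2=fit("top",e2,zz); print("x- edge",zz,(l2[0]-BO)@N,l2[2])
mk=[np.array([*(c+i*.042*N+j*.04*D),z+h]) for i in(-1,1) for j in(-1,1) for h in (0,.026)]
kf=np.array([*(c-.075*N),z+.0537]); mk+=[kf]
print("knobface pred",proj("top",kf),proj("side",kf))
crop("top","q1.png",200,170,270,245,8,t,[proj("top",m) for m in mk]+list(e)+list(e2))
mk+=[bed(i*.021,.17,.0385) for i in(-1,1)]+[bed(i*.023,.158,.04) for i in(-1,1)]+[bed(i*.023,.02,.04) for i in(-1,1)]
crop("side","q2.png",230,200,310,300,7,s,[proj("side",m) for m in mk])
E
```

```text
tcp lateral vs line 0.0004116797837357969 0.24008753084211795
x+ edge lateral 0.04238732828496837 0.8568499294148886
x- edge 0.0288 -0.044646483228790515 0.561126828883351
x- edge 0.0548 -0.047651646685536904 0.5486968115564411
knobface pred [228.21142755 231.08280745] [295.82868343 275.22013421]
```

View pics/q1.png

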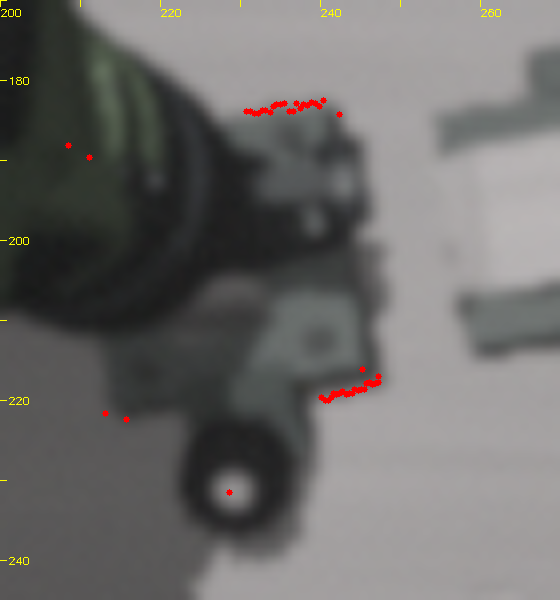

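View pics/q2.png

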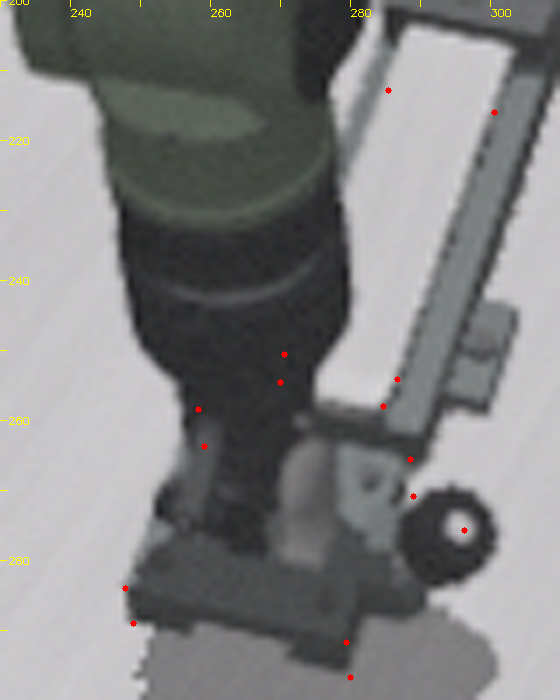

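```bash
cat > slide.py <<'E'
from plan import *
def st(f0):
    o=w.get_obs();f=o["ft_force"]-f0; p=o["eef_pos"]
    n3=np.array([*N,0]);d3=np.array([*D,0]); q=p-np.array([*BO,0])
    return o,np.array([f@n3,f@d3,f[2]]),np.array([q@n3,q@d3,p[2]])
def adv(ys,f0,x,z,v=.03,lim=(12,8,12),every=3):
    for i,y in enumerate(ys):
        w.line_to(bed(x,y,z),v)
        o,f,p=st(f0)
        if i%every==0: print(round(o["time_s"],2),round(y,4),"f",f.round(1),"p",(p*1000).round(2),o["torque"].round(2))
        if (abs(f)>lim).any(): print("STOP",o["time_s"],y,f.round(1),(p*1000).round(2)); return y
    return None
E
python3 - <<'E'
from slide import *
w.command_gripper(.02,40)
w.line_to(bed(0,.216,.0709),.06); w.hold(.1)
o=w.get_obs(); f0=o["ft_force"]; np.save("f0.npy",f0)
print(f0,st(f0)[1:])
adv(np.arange(.214,.184,-.002),f0,0,.0709)
E
```

```text
[ 0.04966911 -0.37355524 -6.66530535] (array([0., 0., 0.]), array([1.68124545e-05, 2.16042333e-01, 7.09062029e-02]))
8.19 0.214 f [-0.2  0.7 -0.1] p [2.000e-02 2.141e+02 7.091e+01] [ 0.01  0.   -0.  ]
8.94 0.208 f [-0.6  0.2 -1.1] p [1.0000e-02 2.0788e+02 7.0900e+01] [ 0.05 -0.08  0.05]
9.69 0.202 f [-0.4  1.3 -1. ] p [-2.0000e-02  2.0191e+02  7.0890e+01] [-0.01 -0.02  0.01]
10.44 0.196 f [-0.1 -0.3  2. ] p [1.4000e-01 1.9574e+02 7.0990e+01] [-0.14 -0.14  0.02]
11.19 0.19 f [0.6 1.9 2.8] p [1.1000e-01 1.8982e+02 7.0980e+01] [ 0.02 -0.11  0.  ]
```

```bash
python3 - <<'E'
from slide import *
f0=np.load("f0.npy")
r=adv(np.arange(.182,.14,-.004),f0,0,.0711,every=2)
crop("top","j1.png",220,150,320,240,7); crop("side","j2.png",230,190,320,290,7)
E
```

```text
11.97 0.182 f [-0.  -1.2  2.4] p [-1.5000e-01  1.8126e+02  7.0960e+01] [-0.28 -0.01  0.02]
12.54 0.174 f [ 1.  -0.1  2. ] p [-6.0000e-02  1.7355e+02  7.1020e+01] [-0.12 -0.06 -0.03]
13.11 0.166 f [-0.6  0.3  0.8] p [-8.0000e-02  1.6575e+02  7.1020e+01] [-0.04 -0.07  0.  ]
13.68 0.158 f [-0.1  0.3  0.4] p [-2.0000e-02  1.5782e+02  7.1080e+01] [ 0.   -0.01  0.02]
14.24 0.15 f [-0.3  0.7 -0.2] p [4.0000e-02 1.4981e+02 7.1120e+01] [-0.01 -0.01 -0.05]
14.81 0.142 f [-0.5  0.5  0.3] p [3.000e-02 1.418e+02 7.110e+01] [-0.04 -0.01 -0.  ]
```

View pics/j2.png

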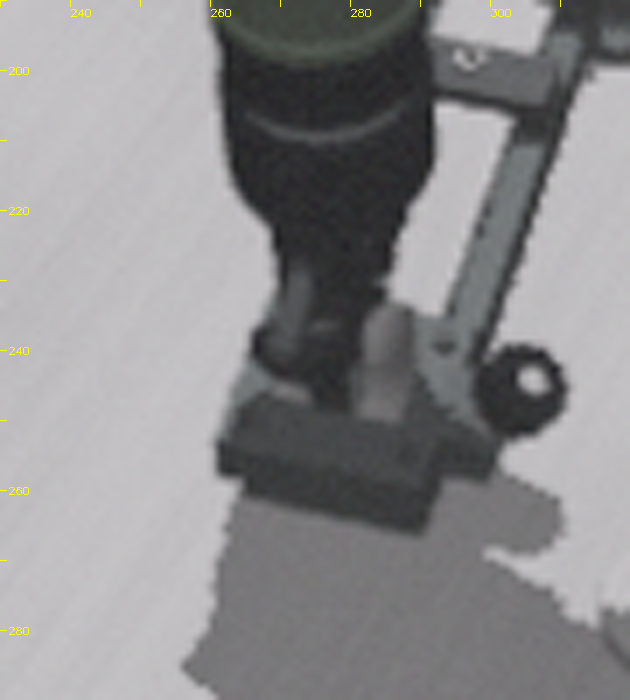

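View pics/j1.png

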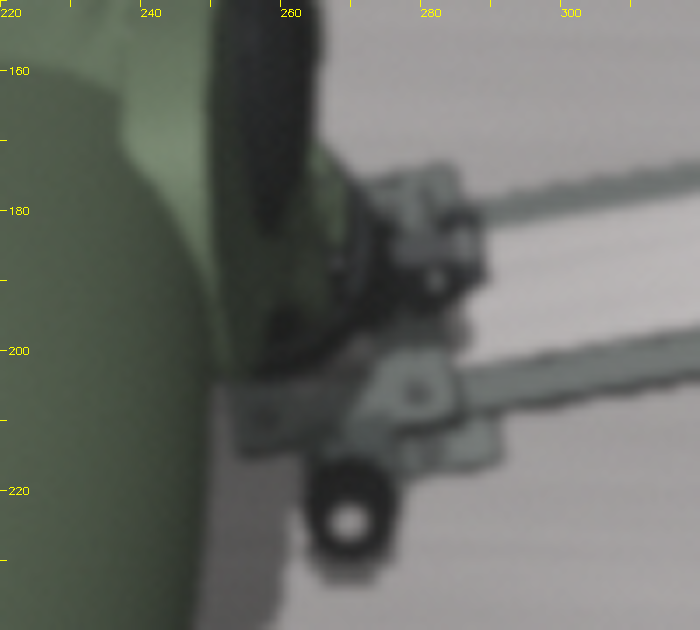

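The carriage is threaded: the knob is at (269,223) in the top view, with the plate astride the bed and small forces. I'll slide on towards the stop, then feel for contact in 0.7 mm steps.

```bash
python3 - <<'E'
from slide import *
f0=np.load("f0.npy")
r=adv([.132,.122,.112,.102,.092,.082,.072,.062,.054,.047,.041,.036,.032],f0,0,.0711,v=.05,every=3)
if r is None: r=adv(np.arange(.0312,.0175,-.0007),f0,0,.0711,v=.015,lim=(12,5,12),every=2)
w.hold(.15); o,f,p=st(f0); print(o["time_s"],f,p*1000,o["width"])
E
```

```text
15.26 0.132 f [-1.   0.3  0.4] p [6.0000e-02 1.3159e+02 7.1120e+01] [ 0.01  0.01 -0.01]
16.31 0.102 f [ 0.3  1.3 -0.5] p [4.0000e-02 1.0164e+02 7.1080e+01] [ 0.    0.02 -0.02]
17.36 0.072 f [0.  1.3 0.6] p [3.000e-02 7.159e+01 7.108e+01] [-0.05 -0.02  0.04]
18.31 0.047 f [-0.6 -0.2  0.9] p [2.000e-02 4.662e+01 7.108e+01] [-0.07 -0.01  0.03]
19.07 0.032 f [0.7 0.1 1.3] p [-1.000e-02  3.168e+01  7.107e+01] [ 0.   -0.06  0.03]
19.32 0.0312 f [-0.  -0.7 -0.1] p [-4.000e-02  3.119e+01  7.107e+01] [ 0.01 -0.03 -0.01]
19.82 0.0298 f [0.  0.7 0.7] p [-0.   29.75 71.09] [ 0.02 -0.05  0.07]
20.32 0.0284 f [-0.   0.9 -0.1] p [1.000e-02 2.834e+01 7.111e+01] [ 0.04 -0.01 -0.03]
20.82 0.027 f [-0.7  0.6  1. ] p [-1.000e-02  2.696e+01  7.109e+01] [ 0.01 -0.02 -0.04]
21.32 0.0256 f [-0.2  0.2 -0.1] p [2.000e-02 2.556e+01 7.109e+01] [-0.05 -0.04 -0.04]
21.82 0.0242 f [-0.1  0.1  1.1] p [-2.000e-02  2.416e+01  7.110e+01] [-0.01 -0.03  0.04]
22.32 0.0228 f [0.8 4.  0.9] p [3.000e-02 2.350e+01 7.112e+01] [ 0.87  0.07 -0.07]
STOP 22.575 0.02210000000000001 [0.9 5.6 2. ] [3.000e-02 2.345e+01 7.113e+01]
22.725 [0.09406173 6.7057813  2.36904652] [2.36336567e-02 2.34411506e+01 7.11345785e+01] 0.026549223782941108
```

```bash
python3 - <<'E'
from slide import *
f0=np.load("f0.npy")
w.line_to(bed(0,.0228,.0711),.01); w.hold(.1); o,f,p=st(f0); print(o["time_s"],f,p*1000)
w.command_gripper(.05)
o,f,p=st(f0); print(o["time_s"],f,p*1000)
w.line_to(bed(0,.0232,.16),.2)
a=R.from_rotvec(knobori(0)).as_matrix()[:,2]; g=bed(-.07,.0234,.073)
w.move_pose(g-a*.065,knobori(0)); print(w.get_obs()["time_s"])
t=w.grab_frame("top")[:,:,::-1].copy();s=w.grab_frame("side")[:,:,::-1].copy();cv2.imwrite("pics/top3.png",t);cv2.imwrite("pics/side3.png",s)
mk=[g,g-a*.01]+[bed(i*.042,.0234+j*.04,.054) for i in(-1,1) for j in(-1,1)]
crop("top","k1.png",270,140,370,230,7,t,[proj("top",m) for m in mk]); crop("side","k2.png",240,150,350,250,7,s,[proj("side",m) for m in mk])
E
```

```text
23.075 [1.05411767 4.77968448 1.95700692] [2.08641108e-03 2.34878967e+01 7.10974344e+01]
23.425 [-0.25948074  0.30186262  7.4976196 ] [ 0.69739507 21.91865643 71.78088751]
24.8333
```

View pics/k1.png

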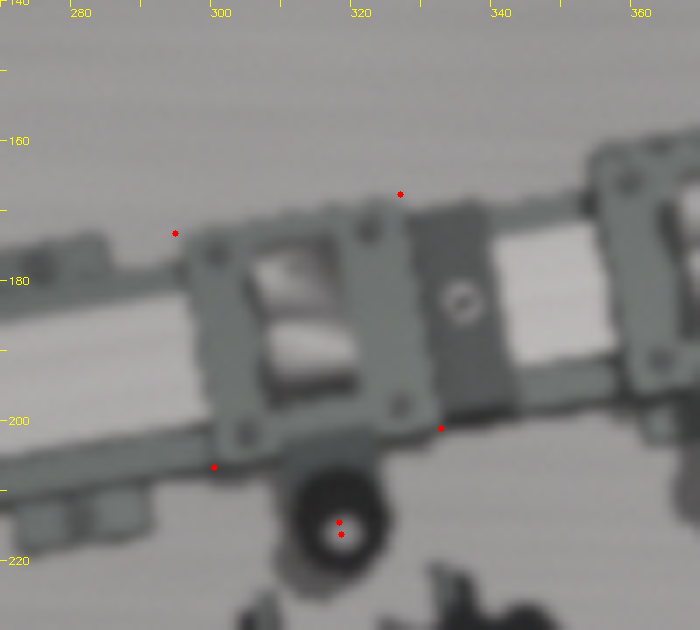

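View pics/k2.png

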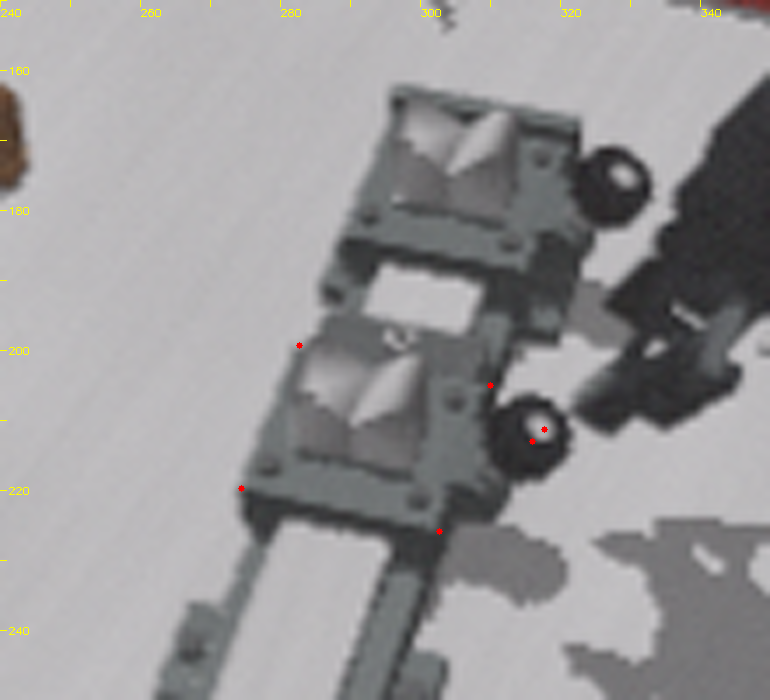

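The carriage is flush against the stop (joint at top-view px (329,200)) and the knob is at (318,215), as predicted. Next I grip the knob along its axis.

```bash
cat > kn.py <<'E'
from slide import *
A=R.from_rotvec(knobori(0)).as_matrix()[:,2]; G=bed(-.0705,.0234,.073)
def ks(f0,t0):
    o=w.get_obs();f=o["ft_force"]-f0;t=o["torque"]-t0
    return o,np.array([f@[*N,0],f@[*D,0],f[2]]),t@A
E
python3 - <<'E'
from kn import *
w.line_to(G-A*.02,.15); w.hold(.15)
o=w.get_obs();f0,t0=o["ft_force"],o["torque"]; np.savez("k0.npz",f=f0,t=t0); print(o["time_s"],f0,t0)
w.line_to(G+A*.007,.06); w.hold(.1)
o,f,t=ks(f0,t0);print("in",o["time_s"],f.round(1),t.round(3),(o["eef_pos"]-G-A*.007)*1000)
w.command_gripper(.02,20); w.hold(.1)
o,f,t=ks(f0,t0);print("grip",o["time_s"],f.round(1),t.round(3),o["width"],(o["eef_pos"]-G-A*.007)*1000)
crop("top","k3.png",270,140,370,230,7); crop("side","k4.png",240,150,350,250,7)
E
```

```text
25.5333 [-0.17896323  0.09056372  0.0004436 ] [-0.05845732  0.47478762 -0.01474299]
in 26.2333 [-0.1  0.   0.2] -0.048 [-0.01740014 -0.06305523  0.25284383]
grip 26.625 [-3.4  0.4  5.7] -0.058 0.031490839535182065 [-0.07962413 -0.00301942  0.20843304]
```

View pics/k3.png

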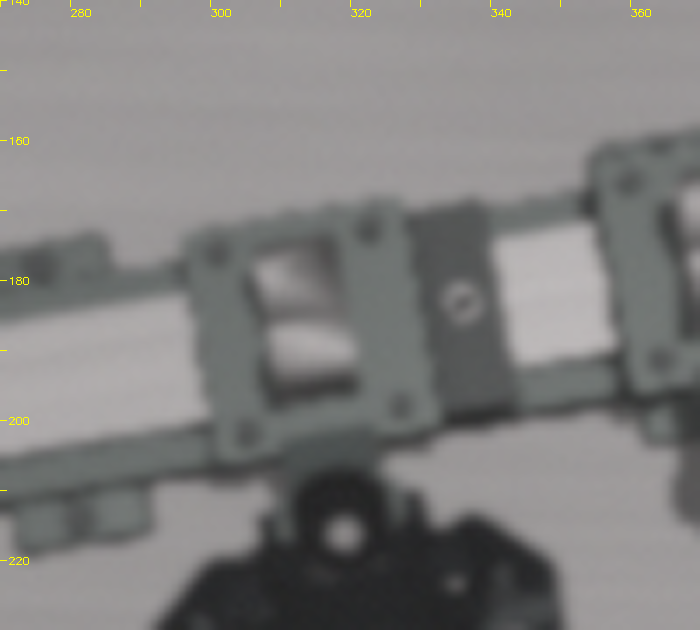

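View pics/k4.png

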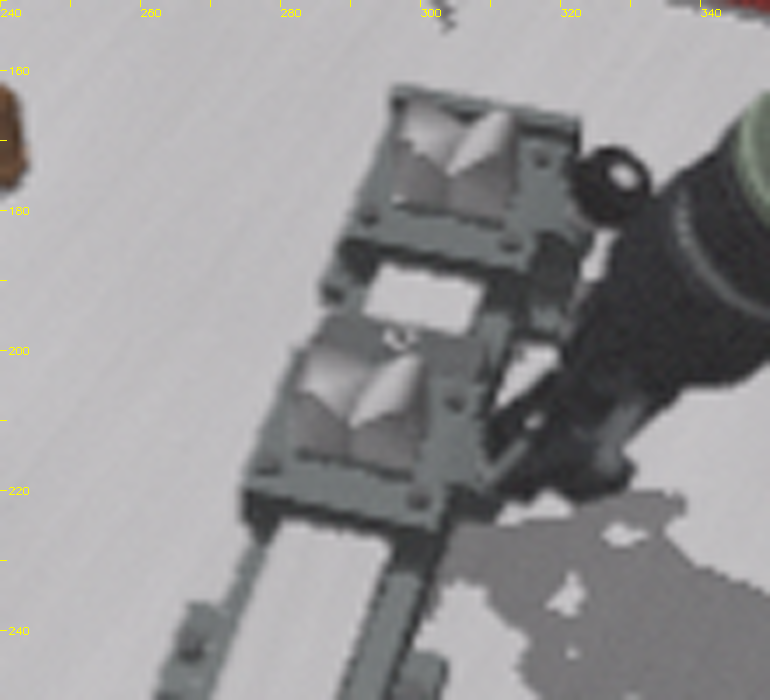

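```bash
cat >> kn.py <<'E'
def turn(q,dth,f0,t0,n=3):
    q=q.copy();q[5]+=dth; w.goto_joints(q)
    r=[]
    for i in range(n):
        o,f,t=ks(f0,t0); r.append(t); w.hold(.03)
    return q,o,f,np.array(r)
E
python3 - <<'E'
from kn import *
k=np.load("k0.npz");f0,t0=k["f"],k["t"]
w.command_gripper(.02,70); w.hold(.1)
o,f,t=ks(f0,t0);print("grip",o["time_s"],f.round(1),t.round(3),o["width"])
q=w.solve_ik(G+A*.007,knobori(0)); print(q-o["q"])
th=0;L=[]
for i in range(5):
    q,o,f,r=turn(q,.08,f0,t0); th+=.08
    print(round(o["time_s"],2),round(th,2),"tau",r.round(3),"f",f.round(1),"q6",round(o["q"][5],3),round(o["width"],4))
np.savez("kq.npz",q=q,th=th)
E
```

```text
grip 27.0417 [-4.8  1.   7.3] -0.019 0.030332860951899538
[ 1.69830110e-04  6.79869058e-04  4.29069376e-04 -2.03696365e-04
  5.56764655e-05  9.60524505e-06]
27.36 0.08 tau [0.265 0.141 0.179] f [-4.1  0.1  6.7] q6 -0.428 0.0298
27.71 0.16 tau [0.182 0.202 0.198] f [-4.7  0.8  7.2] q6 -0.348 0.03
28.06 0.24 tau [0.203 0.211 0.231] f [-3.8  1.4  5.9] q6 -0.268 0.0301
28.41 0.32 tau [0.154 0.205 0.162] f [-4.1  1.6  6.8] q6 -0.188 0.0299
28.76 0.4 tau [0.141 0.134 0.193] f [-3.3  2.7  6.1] q6 -0.108 0.0298
```

```bash
python3 - <<'E'
from kn import *
k=np.load("k0.npz");f0,t0=k["f"],k["t"]
o,f,t=ks(f0,t0); r=R.from_rotvec(o["tcp_rot"])*R.from_rotvec(knobori(0)).inv(); print("rot about A",r.as_rotvec()@A, A)
print(o["torque"],t0,"eff",o["effort"].round(3),t)
s=w.grab_frame("side")[:,:,::-1].copy(); crop("side","k5.png",240,150,350,250,7,s)
crop("top","k6.png",270,140,370,230,7)
E
```

```text
rot about A 0.40037368240975996 [ 0.49051414  0.09693232 -0.8660254 ]
[0.51710632 0.42986495 0.08742051] [-0.05845732  0.47478762 -0.01474299] eff [-6.5400e-01 -2.6284e+01  1.5229e+01 -3.8560e+00 -1.7000e-02 -2.1300e-01] 0.18949146268956302
```

View pics/k6.png

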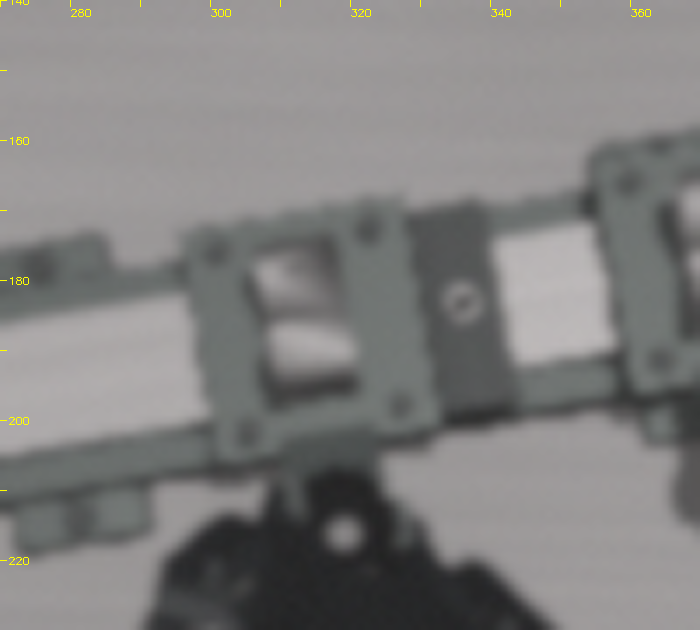

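```bash
python3 - <<'E'
from kn import *
k=np.load("k0.npz");f0,t0=k["f"],k["t"]; d=np.load("kq.npz");q=d["q"];th=float(d["th"])
print("target-actual q6",q[5]-w.get_obs()["q"][5])
for i in range(5):
    q,o,f,r=turn(q,.015,f0,t0,2); th+=.015
    print(round(o["time_s"],2),round(th,3),"tau",r.round(3),"eff",o["effort"][5].round(3),"err",round(q[5]-o["q"][5],5))
np.savez("kq.npz",q=q,th=th)
E
```

```text
target-actual q6 -0.0005924572661962502
29.18 0.415 tau [-0.078 -0.023] eff 0.048 err 0.0001
29.49 0.43 tau [-0.182 -0.113] eff 0.057 err 0.00013
29.81 0.445 tau [-0.056 -0.096] eff 0.057 err 0.00014
30.12 0.46 tau [-0.097 -0.095] eff 0.058 err 0.00012
30.44 0.475 tau [-0.106 -0.079] eff 0.058 err 0.00012
```

```bash
python3 - <<'E'
from kn import *
k=np.load("k0.npz");f0,t0=k["f"],k["t"]; d=np.load("kq.npz");q=d["q"];th=float(d["th"])
for i in range(7):
    s=.0003; q[5]+=s; th+=s; w.goto_joints(q); o,f,t=ks(f0,t0)
    print(round(o["time_s"],2),round(th,4),"tau",t.round(3),"eff",o["effort"][5].round(3),"err",round(q[5]-o["q"][5],5))
np.savez("kq.npz",q=q,th=th)
E
```

```text
30.73 0.4753 tau -0.182 eff 0.091 err 0.0002
30.98 0.4756 tau -0.098 eff 0.124 err 0.00031
31.23 0.4759 tau -0.164 eff 0.157 err 0.00039
31.48 0.4762 tau -0.18 eff 0.185 err 0.00044
31.73 0.4765 tau -0.252 eff 0.199 err 0.00054
31.98 0.4768 tau -0.216 eff 0.211 err 0.00053
32.23 0.4771 tau -0.257 eff 0.22 err 0.00055
```

```bash
cat > probe.py <<'E'
from kn import *
k=np.load("k0.npz");f0,t0=k["f"],k["t"]
def pr(q,th,n=2,s=.002):
    e=[];ta=[]
    for i in range(n):
        q[5]+=s;th+=s;w.goto_joints(q);o,f,t=ks(f0,t0);e.append(o["effort"][5]);ta.append(t)
    print(round(o["time_s"],2),round(th,3),"eff",np.round(e,3),"tau",np.round(ta,3),"f",f.round(1),round(o["width"],4)); return q,th,e[-1]
E
python3 - <<'E'
from probe import *
d=np.load("kq.npz");q=d["q"];th=float(d["th"])
q,th,e=pr(q,th); 
for i in range(8):
    q[5]+=.05;th+=.05;w.goto_joints(q);a=w.get_obs()["effort"][5]
    q,th,e=pr(q,th); print("   after step",round(a,3))
    if e>.31: break
np.savez("kq.npz",q=q,th=th)
E
```

```text
32.73 0.481 eff [0.195 0.194] tau [-0.275 -0.217] f [-3.6  2.8  6.8] 0.0298
33.48 0.535 eff [0.018 0.102] tau [-0.045 -0.149] f [-2.8  3.7  6.4] 0.0297
   after step -0.098
34.23 0.589 eff [0.046 0.132] tau [-0.076 -0.183] f [-2.8  3.6  6.9] 0.0301
   after step -0.076
34.98 0.643 eff [0.109 0.191] tau [-0.136 -0.208] f [-4.2  4.1  7.9] 0.0301
   after step -0.007
35.73 0.697 eff [0.116 0.198] tau [-0.174 -0.226] f [-4.4  3.9  9.7] 0.0295
   after step 0.001
36.48 0.751 eff [0.122 0.204] tau [-0.135 -0.222] f [-7.1  3.  12.2] 0.0297
   after step 0.008
37.23 0.805 eff [0.127 0.209] tau [-0.179 -0.235] f [-7.9  3.6 13.1] 0.0302
   after step 0.013
37.98 0.859 eff [0.134 0.216] tau [-0.159 -0.274] f [-8.1  3.7 14.4] 0.0298
   after step 0.021
38.73 0.913 eff [0.141 0.223] tau [-0.133 -0.233] f [-9.3  3.4 15.1] 0.03
   after step 0.028
```

```bash
python3 - <<'E'
from probe import *
d=np.load("kq.npz");q=d["q"];th=float(d["th"])
for i in range(8):
    q[5]+=.046;th+=.046;w.goto_joints(q);a=w.get_obs()["effort"][5]
    q,th,e=pr(q,th,2,.002); print("   after step",round(a,3))
    if e>.27 or a>.08: break
np.savez("kq.npz",q=q,th=th)
crop("top","k7.png",270,140,370,230,7)
E
```

```text
39.48 0.963 eff [0.141 0.228] tau [-0.185 -0.232] f [-9.8  4.2 17.1] 0.0296
   after step 0.019
40.23 1.013 eff [0.153 0.242] tau [-0.162 -0.279] f [-9.9  4.8 16.5] 0.0299
   after step 0.031
40.98 1.063 eff [0.184 0.273] tau [-0.208 -0.323] f [-10.6   5.5  17.5] 0.03
   after step 0.062
```

View pics/k7.png

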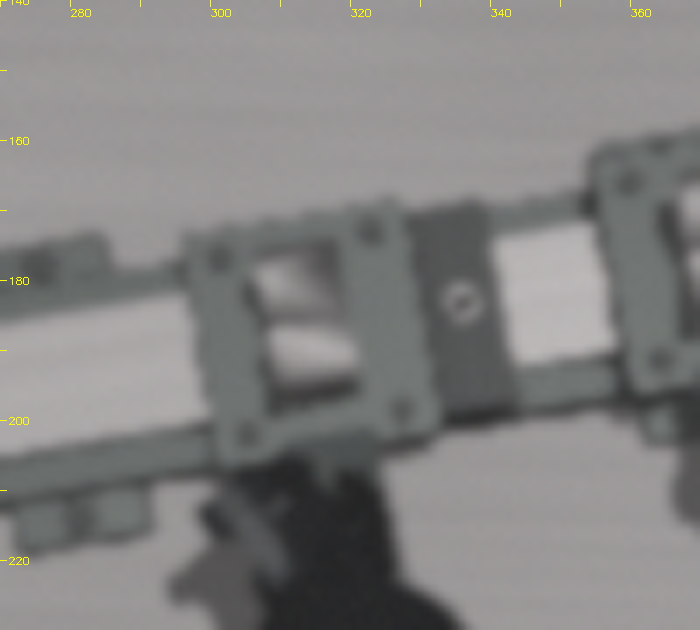

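```bash
python3 - <<'E'
from probe import *
d=np.load("kq.npz");q=d["q"];th=float(d["th"])
w.command_gripper(.045); w.hold(.1)
o=w.get_obs(); f0[:]=o["ft_force"]; t0[:]=o["torque"]; print(o["time_s"],o["effort"][5],t0)
G2=G+np.array([*(-.0006*N),0])
q=w.solve_ik(G2+A*.007,knobori(th)); w.goto_joints(q)
w.command_gripper(.02,70); w.hold(.1); o,f,t=ks(f0,t0); print("grip",f.round(1),t,o["effort"][5],o["width"])
for i in range(3): q,th,e=pr(q,th,2,.0015)
np.savez("kq.npz",q=q,th=th); np.savez("k0.npz",f=f0,t=t0)
E
```

```text
41.425 8.109292821245617e-05 [-0.07021621  0.43398095 -0.06206726]
grip [-1.7  2.4  9.4] -0.05711101327552627 -0.02307051618117839 0.030257956020376956
42.56 1.066 eff [0.072 0.14 ] tau [-0.145 -0.206] f [-2.9  3.   9.1] 0.0301
43.06 1.069 eff [0.205 0.27 ] tau [-0.301 -0.327] f [-2.7  2.8  9.8] 0.0297
43.56 1.072 eff [0.313 0.318] tau [-0.374 -0.393] f [-3.4  2.1  9. ] 0.0301
```

```bash
python3 - <<'E'
from probe import *
d=np.load("kq.npz");q=d["q"];th=float(d["th"])
q[5]+=.03;th+=.03;w.goto_joints(q)
q,th,e=pr(q,th,5,.002)
if e<.355:
    q[5]+=.02;th+=.02;w.goto_joints(q); q,th,e=pr(q,th,5,.002)
np.savez("kq.npz",q=q,th=th)
E
```

```text
45.06 1.112 eff [0.248 0.326 0.338 0.34  0.342] tau [-0.339 -0.381 -0.469 -0.337 -0.399] f [-1.6  2.5  8.7] 0.0298
46.56 1.142 eff [0.329 0.359 0.363 0.365 0.366] tau [-0.437 -0.362 -0.427 -0.435 -0.42 ] f [-2.6  2.8  8.8] 0.0301
```

```bash
python3 - <<'E'
from probe import *
d=np.load("kq.npz");th=float(d["th"])
w.command_gripper(.048); w.hold(.1); o,f,t=ks(f0,t0); print(o["time_s"],f.round(1),t,o["width"])
p=w.get_obs()["eef_pos"]; w.line_to(p-A*.09,.12)
p=w.get_obs()["eef_pos"]; w.line_to(p+np.array([*(-.05*N),.06]),.2); print(w.get_obs()["time_s"])
t=w.grab_frame("top")[:,:,::-1].copy();s=w.grab_frame("side")[:,:,::-1].copy();cv2.imwrite("pics/top9.png",t)
crop("top","z1.png",270,140,410,230,5,t); crop("side","z2.png",240,150,350,250,7,s); cv2.imwrite("pics/side9.png",s)
E
```

```text
46.975 [ 0.3 -1.  -0.8] -0.09924074764934822 0.04792200551382044
48.4167
```

View pics/z1.png

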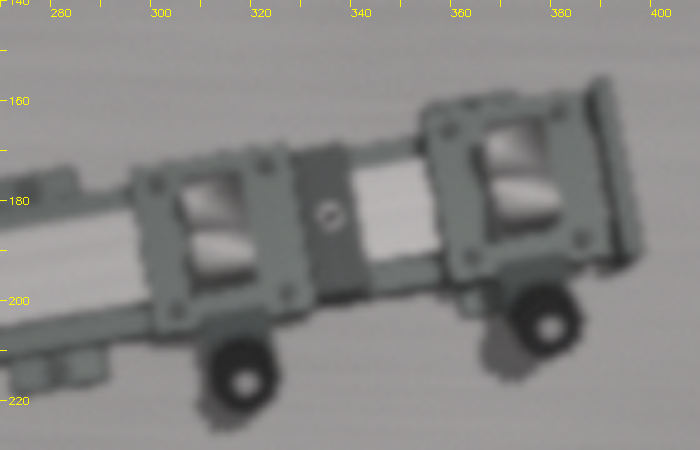

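View pics/z2.png

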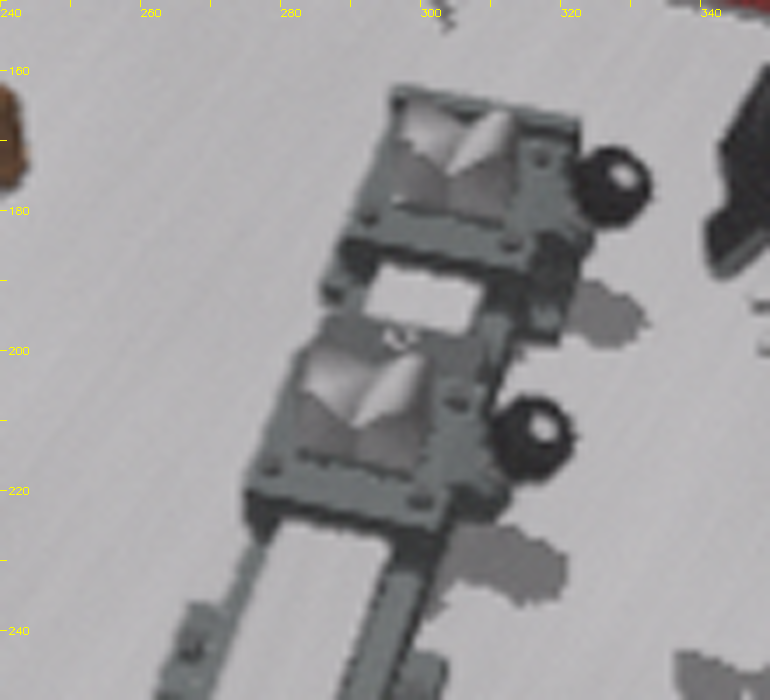

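View pics/top9.png

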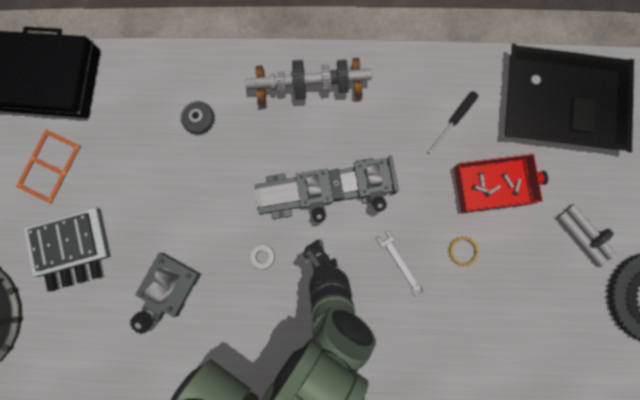

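The carriage is still flush with the stop (top view px (329,175) to (332,200)), parallel to the bed and knob towards the robot. The gripper is clear and the other parts haven't moved.

```bash
python3 -c "
from workcell import *
finish_job()"
```

```text
the job is handed in; nothing more can be done
```

The loose carriage is on the dovetail, against the stop block, with its side clamp tightened. I handed the job in at about 48.5 s, and the interface gives no verdict.

- **Part used:** I picked the 80 × 84 mm carriage at top-view pixel (207,190). The one at (167,285) was an oversized lookalike.
- **Sliding on:** I held it by the vee block and threaded it on from the open end. My samples between steps showed at most about 3 N on the way. It met the stop with about 6.7 N.
- **Clamping:** I turned the knob about 1.14 rad clockwise, regripping once. By joint-6 effort the turning torque rose from about 0.21 to 0.37 N m, roughly 0.15 over free running and within the firm range.
- **Last pictures:** These show the carriage flush with the stop and parallel to the bed, knob on the robot's side. The gripper was clear and the other parts were where they started.

**Readings that disagreed or could not be checked:**
- The wrist sensor put the torque rise nearer 0.18 N m, also within the firm range but noisier. The first torque readings had the wrong sign because the joint overshot after each step, so I relied on slow small-step probes of joint-6 effort instead.
- The shoe force could not be measured directly; 20 to 60 N is only inferred from the torque rise.
- In the top view, the two sides of the carriage gave its sideways position up to 3 mm apart. It went on without resistance, so I did not pursue this.

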